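Set the scattering goniometer to its next angle and load the sample

ROBOT

A 7-joint arm with a two-finger parallel gripper is mounted at the origin on a cart in front of the work surface, level with it; the furniture and walls round the work are solid. World frame = base frame: x ahead of the robot, y to its left, z up, the work surface at z = 0. Lengths are in m, angles in rad, forces in N, time in s.
With the tool pointing down it reaches from about 0.35 to 0.9 m from the base axis. Payload 19.9 kg.
Tool frame: the origin (TCP) lies at the very end of the fingers, on their centre line; the grasp point (between the pads) lies 19 mm behind it; z points along the fingers, x is the direction in which the jaws open and shut, and the axes are right-handed (so a half turn about z gives the same grasp; the last joint's range is limited). The gripper opens to 94 mm and grips with 3 to 60 N. Pads are 16 mm wide; open, the fingers measure 119 mm over their backs; the gripper's body (75 mm by 177 mm) begins 78 mm behind the grasp point.
Start: joints at [-1.214, 0.417, -0.01, 1.614, 0.005, 1.111, -0.053], TCP at [0.242, 0.576, 0.205] pointing down, gripper open.
Joint ranges: [-2.81, 2.81], [-0.39, 2.02], [-1.27, 1.25], [0.06, 2.57], [-1.19, 4.33], [0.19, 2], [-2.82, 2.82]. Speed limits (rad/s): [1.89, 1.89, 2.39, 2.39, 3.01, 3.01, 3.01].

INTERFACE

Orientations are given as a unit quaternion [x, y, z, w].
In Python, from bench import ctrl, eyes, job_done gives the robot as it stands.
- The arm moves only by the tool step_arm, never from a script. Its argument "series" is a list of rows, each an object of numbers: "x", "y", "z": the shift along the tool's x, y, z in m; "spin": the turn about the tool's z in degrees. A call has 1 to 12 rows; each row is the pose to reach, as a shift and turn from the pose commanded when the call began, along the tool's axes at that moment; what a row does not reach only later rows make up. A row lasts 1/12 s, in which the tool goes at most 41.7 mm and 7.16 degrees, less where a joint would pass 70% of its speed; a pose out of reach is approached as far as the arm can. A call with a gripper value outside its range is refused whole. "fingers" is the closure, from -1 (fully open) to 1 (shut), set as the call begins (left out, the last holds). The fingers move at their own pace and stop on an object; the grip force is fixed at half the most. Time passes only in rows, so rows that repeat a pose let the fingers close. It gives the time, the measured TCP pose, the force and the opening at its end, in the units of the state.
- ctrl.read_state(): the state, without advancing time (a new reading comes with each control period).
- eyes.grab_frame(name): name is "scene" or "top" or "wrist"; returns (picture, depth): 384x512x3 uint8, red, green, blue; 384x512 float32, m along the optical axis (not along the pixel's ray), 0 where there is no reading.
- eyes.camera_info(name): a dict with "fx", "fy", "cx", "cy" (pixels), "k1" (the pictures are not rectified: a ray, as slopes to the right and down, at radius r is drawn at 1 + k1 r^2 times it, then the intrinsics apply), "R" (3x3) and "t" (3): a world point X has camera coordinates R X + t. Camera axes: x right, y down, z forward; pixel columns grow to the right and rows downward; lengths in m; the calibration is good to about 2 mm. A picture is of the moment at which its call begins: read the wrist's pose just before it. camera_info takes no time and is no camera call; for the wrist camera it gives the pose at the moment of the call.
- job_done(): hands the job in, once; it reports no verdict.
The state is a dict: "time": time; "q": joint angles; "joint_velocities": joint speeds; "joint_torque": joint torques, N m; "tcp_pos": TCP position; "tool_rot": TCP orientation; "force": force on the tool from outside, world axes, zero at the start; "moment": the same for the moment, N m; "width": finger opening in m.
Only numpy, scipy, OpenCV 4.12 (cv2) and the standard library are available. Lean on these libraries where they do the work, as an engineer would, in place of code of your own. Each camera call takes 0.05 s, during which the arm holds its last target. There are 200 camera calls.

TASK

Get the light-scattering goniometer ready for its next reading: pull up the red spring index ring, swing the detector arm anticlockwise (seen from above) to the very next stop block and let the index pin lock fully home in its notch, without forcing the arm against the stops. Also stand the blue-capped vial upright and fully down in the sample well at the centre of the instrument, and leave the other vials and the timer where they are.

Things in the scene. Friction and masses are not known exactly. Their poses are not given: they have to be found in the camera images.
- goniometer: Fixed instrument: round aluminium base 272 mm across with a bare flat ring on top at z = 30 mm. Origin: centre of its underside, on the vertical pivot axis of the arm. Its own +y points to the grey lamp box (46 mm wide, top z = 87 mm, 47 to 132 mm from the axis). Four steel stop blocks are clamped on the ring; the arm starts locked in one, 110 deg clockwise of the own +x.
- detector_arm (a joint): Angle of the arm about the pivot, rad: 0 at the stop where it starts, growing anticlockwise from above. The next stop's notch lies anywhere from 0.58 to 1.02 (clamped by hand; its place is not measured: find it by feel or sight), the one after beyond 1.6. The bare ring between the ramps of start and next stop reaches at least from 0.22 to 0.37.
- index_ring (a joint): Height of ring and pin, m: 0 = pin down on a notch floor (locked), -0.0025 = pin on the bare ring, above +0.0062 = clear of the crests, +0.0135 = upper end stop. A spring presses it down with 9 to 12 N. Let go on the bare ring, the pin rides up the next ramp as the arm is pushed (5 to 7 N), drops into the notch and stops the arm dead; only pulling the ring frees it.
- ring_centre (a point): Centre of the red knurled pull ring (upright cylinder, 24 mm across, 22 mm high), 122 mm from the pivot axis, over the arm's outer end, right above the 8 mm thick index pin; z = 85.5 mm when locked. Moves with arm and ring. Below it a gap of 13 mm (with a 15 mm barrel in it) to the carriage.
- carriage (a point): Centre of the arm's aluminium end block (carriage) right below the ring: 30 mm radially, 32 mm along the ring, z = 43 to 61 mm. The arm can be pushed sideways by it with about 1 N. Nearer the pivot, from 50 to 97 mm, the arm carries a black detector tube 27 mm thick, top z = 85 mm. The stop blocks under its path (18 mm radially, 51 mm long, 25-degree ramps, 10 mm notch) rise to z = 38.5 mm.
- well_floor (a point): Centre of the floor of the sample well, on the pivot axis at z = 45 mm. The well is a black upright cup, bore 27 mm, 18 mm deep, rim at z = 63 mm, 48 mm outside.
- vial_blue: The sample: clear screw vial with blue cap, body 22 mm across, 48 mm high with cap (18 mm across), origin at the centre of its underside, z up. About 20 g.
- vial_black: Clear vial with black cap, same size; bystander, origin at its underside.
- vial_orange: Amber vial with orange cap, same size; bystander, origin at its underside.
- timer: White kitchen-type timer, 58 x 58 x 20 mm, lying on the bench; bystander, origin at its underside.
Not all that is in view belongs to the job. What is shaped like the vial_blue but green, purple or turquoise is not meant.

How it is judged:
On the way, in this order (a step that is already met when the one before it is completed fails the run):
1. the index ring is pulled up until its pin is clear of the notch (value of joint index_ring above 0.0062 m), for 0.1 s.
2. the pin is locked in the next stop's notch (value of joint index_ring between -0.0012 and 0.0012 m and value of joint detector_arm between 0.5 and 1.1 rad and velocity of joint detector_arm between -0.05 and 0.05 rad/s), for 0.3 s.
At the end, for the whole second after the job is handed in: The index ring reads within 1.2 mm of fully home with the arm at rest in the next stop (0.5 to 1.1 rad); the blue-capped vial stands in the well, within 4 mm of its axis, at most 3 mm above its floor, tilted under 0.12 rad and at rest (all of step 2 and horizontal distance between vial_blue and well_floor below 0.004 m and z of vial_blue in the frame of well_floor below 0.003 m and angle between vial_blue's own z axis and vertical below 0.12 rad and linear speed of vial_blue below 0.02 m/s); the robot touches nothing.
It fails at once if the index pin is driven against a stop block with more than 35 N (contact force between index_ring and goniometer above 35 N).
It fails at once if another vial or the timer is shifted by more than 15 mm (distance of any of vial_black, vial_orange, timer from where it was at the start of the episode above 0.015 m).
It also fails if it takes over 67 s, if anything falls off the work surface, if the arm or the gripper's body presses on something with over 40 N, if the wrist force passes 120 N, or if a joint passes its speed limit or range.

## Working session

There is one attempt and no reset: what is moved stays moved. The work goes in short steps, Python scripts to look and compute and a tool call to move; the robot and the scene stay as the last step left them, time stands still between calls to the robot, and variables do not carry over. Pictures are saved under pics/ and viewed, about 8 in all and at most 12, crops included, and the job is handed in when it is done.

Besides the shell and the picture viewer there is one more tool, called after ">>>" as name(argument=value, ...), one argument or row to a line, values as JSON. step_arm: Moves the arm, as the interface text tells. Its arguments: {"type":"object","properties":{"series":{"type":"array","items":{"type":"object","properties":{"x":{"type":"number"},"y":{"type":"number"},"z":{"type":"number"},"spin":{"type":"number"}}}},"fingers":{"type":"number"}},"required":["series"]}

```bash
ls; mkdir -p pics; cat > h.py <<'E'
import numpy as np, cv2
from bench import ctrl, eyes, job_done
def grab(n):
    ci=eyes.camera_info(n); im,d=eyes.grab_frame(n); return im,d,ci
def save(n,im): cv2.imwrite('pics/'+n+'.png',im[:,:,::-1])
def ray(ci,u,v):
    K=np.array([[ci['fx'],0,ci['cx']],[0,ci['fy'],ci['cy']],[0,0,1.]])
    s=cv2.undistortPoints(np.array([[[u,v]]],float),K,np.array([ci['k1'],0,0,0.]))[0,0]
    R=np.array(ci['R']);t=np.array(ci['t'])
    return -R.T@t, R.T@np.array([s[0],s[1],1.])
def onz(ci,u,v,z):
    o,d=ray(ci,u,v); return o+d*(z-o[2])/d[2]
def dep(ci,d,u,v):
    o,r=ray(ci,u,v); return o+r*d[int(round(v)),int(round(u))]
def tri(rays):
    A=np.zeros((3,3));b=np.zeros(3)
    for o,d in rays:
        d=d/np.linalg.norm(d);P=np.eye(3)-np.outer(d,d);A+=P;b+=P@o
    X=np.linalg.solve(A,b)
    return X,[np.linalg.norm(np.cross(X-o,d/np.linalg.norm(d))) for o,d in rays]
def blobs(im,h0,h1,s=90,v=50,amin=20):
    hsv=cv2.cvtColor(im,cv2.COLOR_RGB2HSV)
    m=cv2.inRange(hsv,(h0,s,v),(h1,255,255)) if h0<=h1 else cv2.inRange(hsv,(h0,s,v),(180,255,255))|cv2.inRange(hsv,(0,s,v),(h1,255,255))
    n,l,st,c=cv2.connectedComponentsWithStats(m)
    return [(c[i].round(1).tolist(),st[i].tolist()) for i in range(1,n) if st[i][4]>=amin]
E
python3 - <<'E'
from h import *
print(ctrl.read_state())
ims={}
for n in('top','scene','wrist'):
    im,d,ci=grab(n); ims[n]=im
    o=-np.array(ci['R']).T@ci['t']; print(n,o.round(3),np.array(ci['R']).round(3).tolist(),ci['fx'],ci['k1'])
    np.savez('f_'+n+'.npz',im=im,d=d,**{k:np.array(v) for k,v in ci.items()})
    for c,a in dict(red=(172,6),orange=(7,20),blue=(100,125),green=(40,80),turq=(81,99),purp=(126,165)).items():
        print(' ',c,[(b[0],b[1][2:]) for b in blobs(im,*a)][:8])
save('a',np.vstack([cv2.resize(ims['top'],(800,600))])); save('b',cv2.resize(ims['scene'],(800,600)))
E
```

```text
pics
{'time': 0.0, 'q': array([-1.21450288,  0.4179732 , -0.01032046,  1.61416823,  0.00471028,
        1.11068653, -0.0529845 ]), 'joint_velocities': array([-4.74153038e-05,  1.83364936e-03, -1.30547585e-03, -6.97545211e-06,
       -1.27696840e-04, -4.17387907e-04, -8.40348329e-05]), 'joint_torque': array([-6.21334439e-04, -8.51264620e+01,  6.38293885e-01, -4.25981748e+01,
       -4.87301883e-02,  1.89011497e-02,  1.51207173e-04]), 'tcp_pos': array([0.24197608, 0.57585309, 0.20482819]), 'tool_rot': array([ 8.32869652e-01,  5.53468857e-01, -4.77332330e-04,  3.72967627e-04]), 'force': array([-0.84907005, -0.31070238,  0.40938669]), 'moment': array([ 6.04983475e-02, -6.02200764e-06, -4.68268676e-02]), 'width': 0.09422739245131952}
top [ 0.357 -0.081  1.065] [[0.013, -1.0, 0.011], [-0.986, -0.015, -0.168], [0.168, -0.008, -0.986]] 469.81777357717675 -0.07358175682921284
  red [([213.7, 211.5], [12, 12, 95]), ([267.7, 261.6], [15, 23, 127])]
  orange [([251.7, 32.4], [18, 18, 260]), ([395.8, 73.2], [18, 18, 248]), ([301.1, 96.6], [27, 36, 535]), ([364.8, 87.1], [16, 17, 203]), ([413.0, 1
[... 977 characters left out ...]
5, 24, 432])]
  blue [([318.0, 107.8], [17, 11, 157]), ([191.0, 131.6], [45, 24, 447]), ([56.6, 188.6], [18, 10, 126]), ([322.7, 195.4], [10, 9, 65])]
  green [([269.1, 127.9], [12, 7, 48]), ([421.5, 150.8], [15, 14, 165]), ([377.0, 158.7], [31, 17, 329]), ([434.6, 163.8], [17, 15, 193]), ([316.2, 185.4], [11, 21, 183])]
  turq [([306.7, 216.1], [13, 24, 249]), ([10.5, 336.8], [32, 92, 1694])]
  purp [([350.6, 213.3], [14, 23, 217])]
wrist [0.166 0.609 0.385] [[0.388, 0.922, -0.002], [0.884, -0.372, 0.283], [0.26, -0.111, -0.959]] 306.21118829569616 0.01679717313334893
  red []
  orange [([68.5, 334.9], [38, 64, 962]), ([445.5, 334.7], [38, 63, 973])]
  blue []
  green []
  turq []
  purp []
```

View pics/a.png

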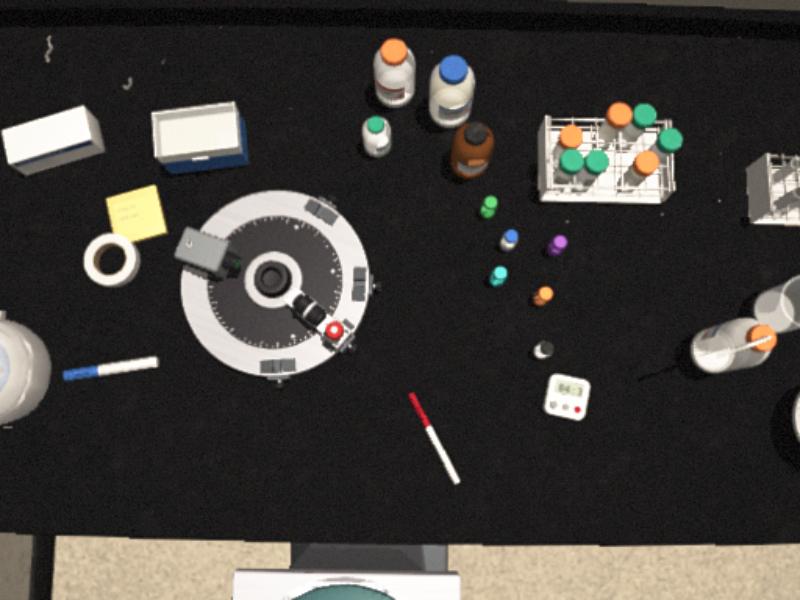

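View pics/b.png

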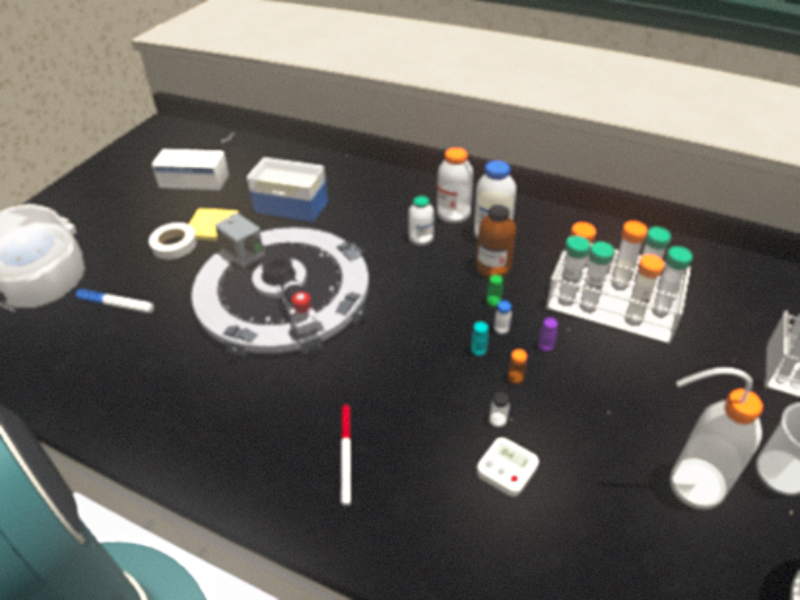

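The top and scene views show the goniometer with its well near top (272,280)/800 and the lamp box at (205,255). The red ring is at (334,330), and the next stop anticlockwise is at about (360,283).

Blue candidates, in the 512 px top view:
- **Small vial with blue cap and clear body, (327,150).** This fits the description.
- **Big bottle with blue cap, (290,44).** Too big.
- **Marker, (50,238).** Not a vial.
- **Box, (137,101).** Not a vial.
- **Green (313,132), purple (356,157) and turquoise (319,176) vials.** Excluded by colour.

Next I'll measure these points and confirm the vial in a crop.

```bash
python3 - <<'E'
from h import *
F={n:dict(np.load('f_'+n+'.npz')) for n in('top','scene')}
T,S=F['top'],F['scene']
P=dict(ring=((213.7,211.5),(192.5,192.5)),blue=((327.0,150.1),(322.7,195.4)),green=((312.7,132),(316.2,185.4)),purp=((356.4,156.5),(350.6,213.3)),turq=((318.6,176.2),(306.7,216.1)),orange=((347.2,189),(330.8,233.8)),brown=((301.1,96.6),(317.9,155.1)),bluebottle=((289.7,43.6),(318,107.8)))
for k,(a,b) in P.items():
    X,e=tri([ray(T,*a),ray(S,*b)])
    print(k,X.round(4),np.round(e,4),'dep top',dep(T,T['d'],*a).round(4),'sc',dep(S,S['d'],*b).round(4))
# base disc: world points from depth, ring surface z ~.03
def cloud(C):
    h,w=C['d'].shape; u,v=np.meshgrid(np.arange(w),np.arange(h))
    K=np.array([[C['fx'],0,C['cx']],[0,C['fy'],C['cy']],[0,0,1.]])
    s=cv2.undistortPoints(np.stack([u,v],-1).reshape(-1,1,2).astype(float),K,np.array([C['k1'],0,0,0.]))[:,0]
    z=C['d'].reshape(-1,1); c=np.hstack([s*z,z]); return ((c-C['t'])@C['R']).reshape(h,w,3)
for n,C in F.items():
    W=cloud(C); np.save('W_'+n,W)
    g=C['im'].astype(int); bright=(g.min(2)>130)&(g.max(2)-g.min(2)<40)
    m=bright&(abs(W[...,2]-.03)<.01)&(abs(W[...,0]-.45)<.25)&(abs(W[...,1]-.04)<.3)
    k=cv2.connectedComponentsWithStats(m.astype(np.uint8)); i=1+np.argmax(k[2][1:,4]); m=k[1]==i
    cs,_=cv2.findContours(m.astype(np.uint8),cv2.RETR_EXTERNAL,cv2.CHAIN_APPROX_NONE)
    c=max(cs,key=cv2.contourArea)[:,0]
    p=np.array([onz(C,*q,.03) for q in cv2.convexHull(c)[:,0].astype(float)])[:,:2]
    A=np.c_[2*p,np.ones(len(p))]
    for _ in range(4):
        s=np.linalg.lstsq(A,(p**2).sum(1),rcond=None)[0]; r=np.sqrt(s[2]+s[0]**2+s[1]**2)
        res=np.hypot(*(p-s[:2]).T)-r; k2=abs(res)<max(.003,1.5*res.std()); p=p[k2];A=A[k2]
    print(n,'centre',s[:2].round(4),'r',r.round(4),len(p),'ringz',np.median(W[m][:,2]).round(4), 'res',res.std().round(4))
    # well rim depth
    d=np.hypot(W[...,0]-s[0],W[...,1]-s[1]); mm=(d<.024)&(d>.014); print('rim z',np.percentile(W[mm][:,2],[50,80,95]).round(4))
    lam=(W[...,2]>.080)&(W[...,2]<.095)&(d<.14)&(d>.04); q=W[lam][:,:2]
    box=cv2.minAreaRect(q.astype(np.float32)*1000); 
    print('lamp-ish',np.median(W[lam],0).round(4),len(q),box)
a=T['im'][105:215,270:400]; b=S['im'][150:260,270:400]
save('c',cv2.resize(np.hstack([a,b]),(780,330),interpolation=cv2.INTER_CUBIC))
E
```

```text
ring [0.4804 0.0157 0.0905] [0.0014 0.0014] dep top [0.4784 0.016  0.0991] sc [0.4765 0.0108 0.096 ]
blue [ 0.6274 -0.2288  0.0475] [0.001 0.001] dep top [ 0.6271 -0.228   0.0467] sc [ 0.6287 -0.2295  0.0471]
green [ 0.6752 -0.1991  0.0271] [0.0009 0.0009] dep top [ 0.668  -0.1958  0.0489] sc [ 0.6656 -0.2025  0.0367]
purp [ 0.6188 -0.2988  0.0274] [0.0008 0.0008] dep top [ 0.6127 -0.2933  0.0502] sc [ 0.6108 -0.3005  0.036 ]
turq [ 0.5718 -0.2122  0.0269] [0.0011 0.0011] dep top [ 0.5667 -0.2084  0.049 ] sc [ 0.5632 -0.2157  0.0371]
orange [ 0.5431 -0.2764  0.0279] [0.001 0.001] dep top [ 0.5389 -0.2715  0.0489] sc [ 0.5361 -0.2787  0.0368]
brown [ 0.7514 -0.1726  0.0544] [0.0036 0.0036] dep top [ 0.734  -0.1659  0.0944] sc [ 0.7284 -0.1822  0.0749]
bluebottle [ 0.8401 -0.1393  0.1321] [0.001 0.001] dep top [ 0.8376 -0.1381  0.1358] sc [ 0.8309 -0.1428  0.1385]
top centre [0.5576 0.1102] r 0.1356 24 ringz 0.0305 res 0.001
rim z [0.0625 0.0646 0.0661]
lamp-ish [0.5815 0.1892 0.0863] 928 ((546.9635009765625, 117.45970153808594), (263.7544250488281, 53.660518646240234), 63.59611129760742)
scene centre [0.558  0.1077] r 0.1365 21 ringz 0.0312 res 0.0006
rim z [0.0604 0.0634 0.0645]
lamp-ish [0.5753 0.1797 0.087 ] 554 ((545.947509765625, 115.1068115234375), (262.9918518066406, 52.76789855957031), 63.07269287109375)
```

View pics/c.png

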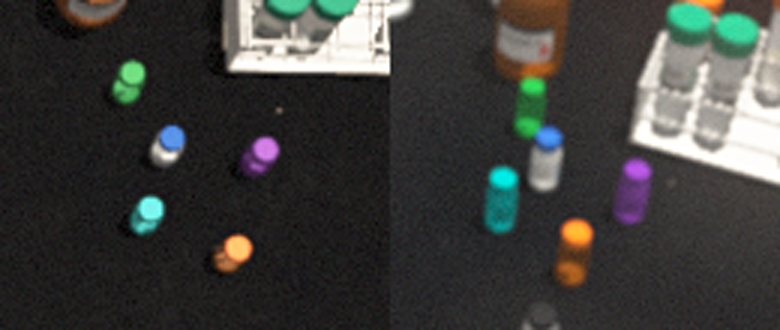

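The crop confirms it: the clear vial with the blue cap is at crop (170,140), i.e. top (327,150). It stands upright at about (0.627, -0.228) with its top at z≈0.047, against 0.048 in the text. The ring measures 122 mm from the axis, as stated. Now moving above the ring.

>>> step_arm(
  series=[
    {"x":-0.425,"y":0.435,"z":0,"spin":107.5},
    {"x":-0.425,"y":0.435,"z":0,"spin":107.5},
    {"x":-0.425,"y":0.435,"z":0,"spin":107.5},
    {"x":-0.425,"y":0.435,"z":0,"spin":107.5},
    {"x":-0.425,"y":0.435,"z":0,"spin":107.5},
    {"x":-0.425,"y":0.435,"z":0,"spin":107.5},
    {"x":-0.425,"y":0.435,"z":0,"spin":107.5},
    {"x":-0.425,"y":0.435,"z":0,"spin":107.5},
    {"x":-0.425,"y":0.435,"z":0,"spin":107.5},
    {"x":-0.425,"y":0.435,"z":0,"spin":107.5},
    {"x":-0.425,"y":0.435,"z":0,"spin":107.5},
    {"x":-0.425,"y":0.435,"z":0,"spin":107.5},
  ],
  fingers=-0.1,
)

```text
time: 1.15
tcp_pos: [0.4367, 0.1135, 0.2056]
tool_rot: [0.986, -0.166, 0.0, -0.0]
force: [1.5, 0.4, 0.1]
width: 0.0514
```

```bash
cat >> h.py <<'E'
def go(x,y,z,ang):
    s=ctrl.read_state(); q=s['tool_rot']; a=2*np.arctan2(q[1],q[0]); p=s['tcp_pos']
    d=np.array([x,y])-p[:2]; c,n=np.cos(a),np.sin(a)
    sp=-(np.degrees(ang)-np.degrees(a)); sp=(sp+90)%180-90
    print('shift x %.4f y %.4f z %.4f spin %.2f (now ang %.1f)'%(d[0]*c+d[1]*n,d[0]*n-d[1]*c,p[2]-z,sp,np.degrees(a)%360))
E
python3 - <<'E'
from h import *
go(.479,.0155,.19,np.radians(-40.2))
E
```

```text
shift x 0.0720 y 0.0788 z 0.0156 spin 21.11 (now ang 340.9)
```

>>> step_arm(
  series=[
    {"x":0.072,"y":0.0788,"z":0.0156,"spin":21.1},
    {"x":0.072,"y":0.0788,"z":0.0156,"spin":21.1},
    {"x":0.072,"y":0.0788,"z":0.0156,"spin":21.1},
    {"x":0.072,"y":0.0788,"z":0.0156,"spin":21.1},
    {"x":0.072,"y":0.0788,"z":0.0156,"spin":21.1},
    {"x":0.072,"y":0.0788,"z":0.0156,"spin":21.1},
  ],
)

```text
time: 1.65
tcp_pos: [0.4791, 0.0183, 0.1897]
tool_rot: [0.94, -0.34, -0.0, 0.0]
force: [-0.8, 1.2, -0.8]
width: 0.0516
```

```bash
python3 - <<'E'
from h import *
s=ctrl.read_state(); print(s['time'],s['tcp_pos'],s['width'],s['q'].round(2))
im,d,ci=grab('wrist'); np.savez('f_w1.npz',im=im,d=d,**{k:np.array(v) for k,v in ci.items()})
for b in blobs(im,172,6): 
    u,v=b[0]; print(b, dep(ci,d,u,v).round(4), onz(ci,u,v,.0965).round(4))
save('d',cv2.resize(im,(800,600)))
E
```

```text
1.65 [0.47908502 0.01828794 0.18973886] 0.05164350357035584 [-0.64  0.2   0.6   2.   -0.13  0.99 -0.66]
([259.0, 192.4], [247, 179, 25, 28, 478]) [0.4828 0.0205 0.0976] [0.4826 0.0202 0.0965]
([255.6, 284.7], [245, 267, 21, 36, 308]) [ 0.3822 -0.0945  0.0125] [ 0.4175 -0.0529  0.0965]
```

View pics/d.png

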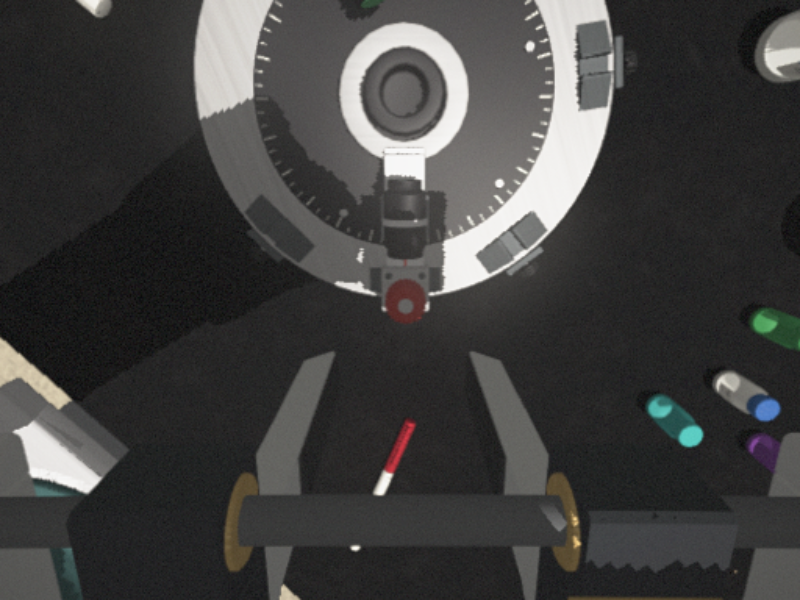

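The wrist view shows the well mouth at (403,92)/800, the ring cap at (405,300) and the next stop's notch at about (513,243).

```bash
python3 - <<'E'
from h import *
C=dict(np.load('f_w1.npz')); T=dict(np.load('f_top.npz')); S=dict(np.load('f_scene.npz'))
g=lambda u,v:(u*.64,v*.64)
# well: dark annulus ellipse in wrist picture
gray=cv2.cvtColor(C['im'],cv2.COLOR_RGB2GRAY)
m=((gray<75)).astype(np.uint8); m[:, :205]=0; m[:,310:]=0; m[93:]=0; m[:12]=0
k=cv2.connectedComponentsWithStats(m); l=k[1][50,258-22] or k[1][59,258-24]
c=max(cv2.findContours((k[1]==l).astype(np.uint8),0,1)[0],key=cv2.contourArea); e=cv2.fitEllipse(c); print('ellipse',e)
w=onz(C,*e[0],.063); print('well(ellipse,z.063)',w.round(4),'eye',onz(C,*g(403,92),.063).round(4))
t=onz(T,272*.64,277*.64,.063); print('well top cam eye',t.round(4))
X,er=tri([ray(C,*e[0]),ray(T,272*.64,277*.64)]); print('tri',X.round(4),np.round(er,4))
for ctr in (w,):
  for n,p in dict(ring=onz(C,*g(406,300),.0965),cap=onz(C,*g(405.5,306),.0965),notch=onz(C,*g(513,243),.0385),corner1=onz(C,*g(503,231),.0385),corner2=onz(C,*g(524,254),.0385)).items():
    v=p-ctr; print(n,p.round(4),'r',np.hypot(v[0],v[1]).round(4),'ang',np.degrees(np.arctan2(v[1],v[0])).round(2))
rg=(.4804,.0157)
X,er=tri([ray(C,*g(406,300)),ray(T,213.7,211.5),ray(S,192.5,192.5)]); print('ring tri3',X.round(4),np.round(er,4))
save('e',cv2.resize(C['im'][90:215,220:380],(800,625))[:600])
E
```

```text
ellipse ((255.5, 191.5), (445.6497497558594, 616.610595703125), 90.0)
well(ellipse,z.063) [0.4744 0.0157 0.063 ] eye [0.5575 0.1118 0.063 ]
well top cam eye [0.5566 0.1083 0.063 ]
tri [0.5143 0.0653 0.2832] [0.0022 0.0022]
ring [0.4835 0.02   0.0965] r 0.0101 ang 25.61
cap [0.4809 0.0174 0.0965] r 0.0067 ang 14.54
notch [ 0.5566 -0.0091  0.0385] r 0.0859 ang -16.74
corner1 [0.5562 0.0021 0.0385] r 0.0829 ang -9.41
corner2 [ 0.5579 -0.0203  0.0385] r 0.091 ang -23.27
ring tri3 [0.4816 0.017  0.0879] [0.0011 0.0018 0.0019]
```

View pics/e.png

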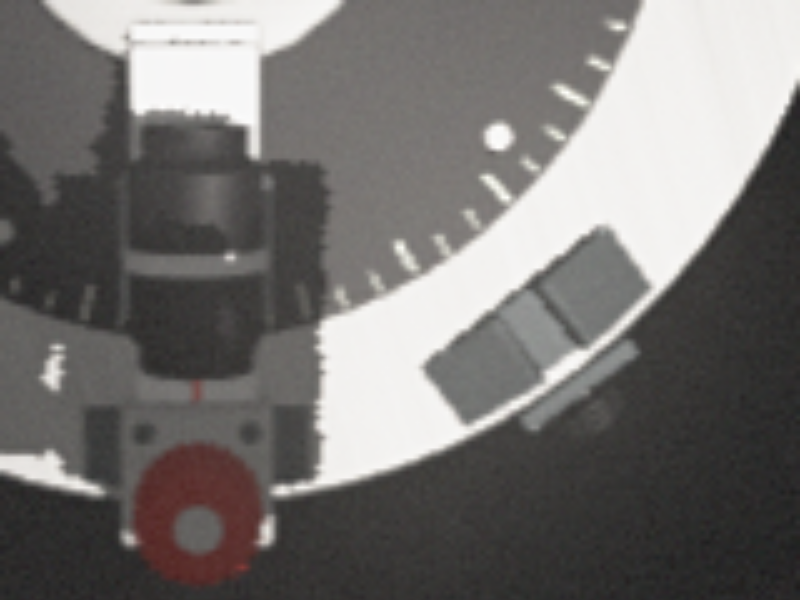

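The enlarged crop shows the stop's notch at crop (538,330), i.e. wrist (327.6,156), and the ring at wrist (260,193.5). The ring is about 2.7 mm along tool +x from the TCP. I'll descend there now.

>>> step_arm(
  series=[
    {"x":0.0027,"y":0.0005,"z":0.03,"spin":-1},
    {"x":0.0027,"y":0.0005,"z":0.06,"spin":-1},
    {"x":0.0027,"y":0.0005,"z":0.085,"spin":-1},
    {"x":0.0027,"y":0.0005,"z":0.105,"spin":-1},
    {"x":0.0027,"y":0.0005,"z":0.115,"spin":-1},
    {"x":0.0027,"y":0.0005,"z":0.122,"spin":-1},
    {"x":0.0027,"y":0.0005,"z":0.123,"spin":-1},
    {"x":0.0027,"y":0.0005,"z":0.123,"spin":-1},
  ],
)

```text
time: 2.37
tcp_pos: [0.4814, 0.016, 0.0674]
tool_rot: [0.943, -0.332, 0.0, -0.0]
force: [0.4, -1.0, 0.2]
width: 0.0516
```

>>> step_arm(
  series=[
    {"z":0},
    {"z":0},
    {"z":0},
  ],
  fingers=0.4,
)

```text
validation failed for argument at $.se...
```

```bash
python3 - <<'E'
from h import *
s=ctrl.read_state(); print(s['time'],s['tcp_pos'],s['width'],s['force'])
im,d,ci=grab('wrist')
for b in blobs(im,172,6): print(b)
save('f',cv2.resize(im[100:384,100:412],(660,600)))
E
```

```text
2.3667 [0.48141143 0.01596821 0.06744068] 0.05156813480399832 [ 0.41726092 -0.95373201  0.18569758]
([254.9, 250.6], [232, 226, 46, 52, 1588])
([245.8, 363.6], [235, 349, 24, 32, 376])
```

View pics/f.png

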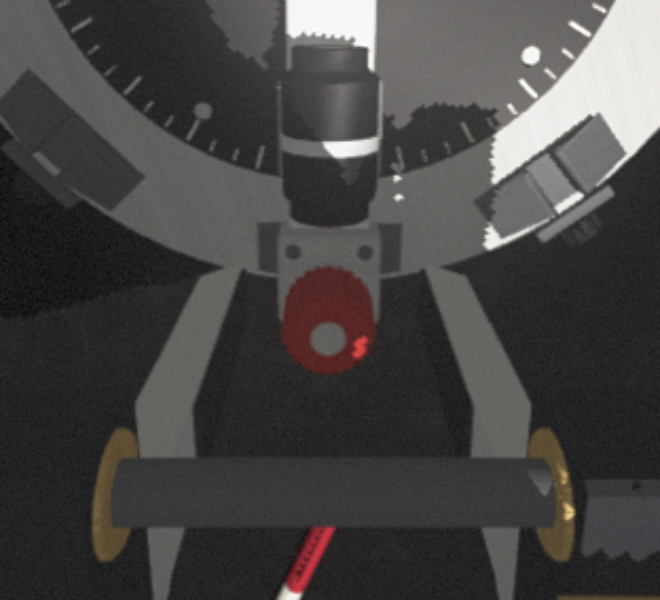

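The ring sits between the fingers at crop x≈329, and the fingers' mid is about 335. That puts it about 1.5 mm off toward −x, so I'll correct that and then close in stages.

>>> step_arm(
  series=[
    {"x":-0.0014,"y":0,"z":0,"spin":0},
    {"x":-0.0014,"y":0,"z":0,"spin":0},
    {"x":-0.0014,"y":0,"z":0,"spin":0},
  ],
  fingers=0.4,
)

```text
time: 2.67
tcp_pos: [0.4803, 0.0167, 0.0675]
tool_rot: [0.943, -0.332, 0.0, -0.0]
force: [0.3, 0.5, 0.4]
width: 0.0351
```

>>> step_arm(
  series=[
    {"x":0,"y":0,"z":0,"spin":0},
    {"x":0,"y":0,"z":0,"spin":0},
    {"x":0,"y":0,"z":0,"spin":0},
    {"x":0,"y":0,"z":0,"spin":0},
  ],
  fingers=0.47,
)

```text
time: 3.0
tcp_pos: [0.48, 0.0165, 0.0669]
tool_rot: [0.943, -0.332, -0.0, 0.0]
force: [0.8, 0.5, 0.9]
width: 0.0249
```

>>> step_arm(
  series=[
    {"x":0,"y":0,"z":0,"spin":0},
    {"x":0,"y":0,"z":0,"spin":0},
    {"x":0,"y":0,"z":0,"spin":0},
    {"x":0,"y":0,"z":0,"spin":0},
    {"x":0,"y":0,"z":0,"spin":0},
  ],
  fingers=1,
)

```text
time: 3.42
tcp_pos: [0.48, 0.0165, 0.0669]
tool_rot: [0.943, -0.332, 0.0, 0.0]
force: [1.2, -0.2, 1.4]
width: 0.023
```

>>> step_arm(
  series=[
    {"x":0,"y":0,"z":-0.003,"spin":0},
    {"x":0,"y":0,"z":-0.006,"spin":0},
    {"x":0,"y":0,"z":-0.009,"spin":0},
    {"x":0,"y":0,"z":-0.0105,"spin":0},
    {"x":0,"y":0,"z":-0.0105,"spin":0},
    {"x":0,"y":0,"z":-0.0105,"spin":0},
  ],
)

```text
time: 3.92
tcp_pos: [0.4798, 0.0166, 0.0773]
tool_rot: [0.943, -0.332, -0.0, 0.0]
force: [1.4, 2.1, -12.4]
width: 0.0232
```

Lifted 10.4 mm against the spring (12 N). Now I'll swing along the arc to about 0.32 rad, which is over bare ring.

>>> step_arm(
  series=[
    {"x":0.0032,"y":0,"z":0,"spin":-1.5},
    {"x":0.0063,"y":0,"z":0,"spin":-3},
    {"x":0.0095,"y":-0.0002,"z":0,"spin":-4.5},
    {"x":0.0127,"y":-0.0004,"z":0,"spin":-6},
    {"x":0.0158,"y":-0.0007,"z":0,"spin":-7.5},
    {"x":0.019,"y":-0.0011,"z":0,"spin":-9},
    {"x":0.0221,"y":-0.0016,"z":0,"spin":-10.5},
    {"x":0.0252,"y":-0.0022,"z":0,"spin":-12},
    {"x":0.0283,"y":-0.0028,"z":0,"spin":-13.5},
    {"x":0.0314,"y":-0.0035,"z":0,"spin":-15},
    {"x":0.0345,"y":-0.0043,"z":0,"spin":-16.5},
    {"x":0.0381,"y":-0.0054,"z":0,"spin":-18.3},
  ],
)

```text
time: 4.92
tcp_pos: [0.5129, -0.003, 0.0771]
tool_rot: [0.984, -0.178, -0.0, -0.0]
force: [2.4, 3.8, -11.1]
width: 0.0231
```

>>> step_arm(
  series=[
    {"x":0,"y":0,"z":0,"spin":0},
    {"x":0,"y":0,"z":0,"spin":0},
  ],
)

```text
time: 5.08
tcp_pos: [0.513, -0.003, 0.0772]
tool_rot: [0.984, -0.179, -0.0, -0.0]
force: [2.5, 4.2, -11.4]
width: 0.0229
```

>>> step_arm(
  series=[
    {"x":0,"y":0,"z":0.004,"spin":0},
    {"x":0,"y":0,"z":0.008,"spin":0},
    {"x":0,"y":0,"z":0.011,"spin":0},
    {"x":0,"y":0,"z":0.0126,"spin":0},
    {"x":0,"y":0,"z":0.0126,"spin":0},
    {"x":0,"y":0,"z":0.0126,"spin":0},
  ],
)

```text
time: 5.58
tcp_pos: [0.513, -0.003, 0.0647]
tool_rot: [0.984, -0.178, -0.0, 0.0]
force: [2.5, 4.2, -9.0]
width: 0.0232
```

>>> step_arm(
  series=[
    {"x":0,"y":0,"z":0,"spin":0},
    {"x":0,"y":0,"z":0,"spin":0},
    {"x":0,"y":0,"z":0,"spin":0},
    {"x":0,"y":0,"z":0,"spin":0},
    {"x":0,"y":0,"z":0,"spin":0},
    {"x":0,"y":0,"z":0,"spin":0},
  ],
  fingers=0.1,
)

```text
time: 6.08
tcp_pos: [0.5131, -0.0033, 0.0649]
tool_rot: [0.984, -0.178, 0.0, 0.0]
force: [0.5, 0.9, 0.5]
width: 0.0421
```

```bash
python3 - <<'E'
from h import *
s=ctrl.read_state(); print(s['time'],s['tcp_pos'],s['width'],s['force'])
im,d,ci=grab('wrist'); np.savez('f_w2.npz',im=im,d=d,**{k:np.array(v) for k,v in ci.items()})
save('g',cv2.resize(im[100:384,100:412],(660,600)))
E
```

```text
6.0833 [ 0.51310831 -0.00328784  0.06488717] 0.04210401292497739 [0.51893983 0.90544423 0.49883931]
```

View pics/g.png

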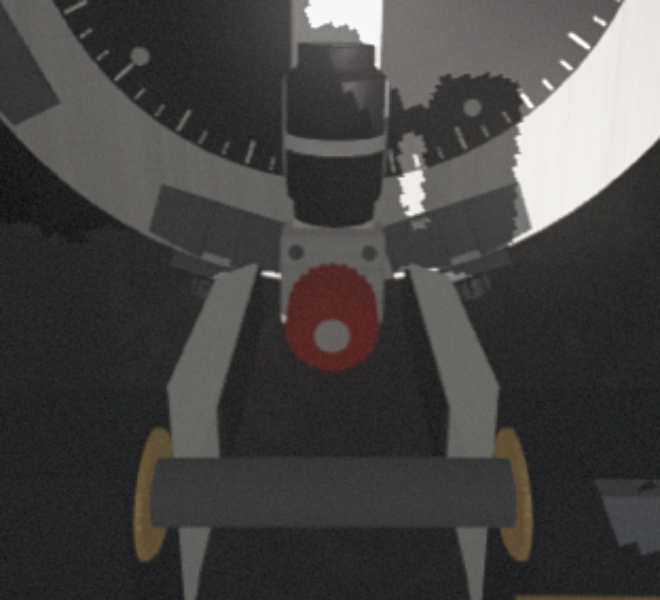

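The arm stands midway between the two stops and the ring is free between the fingers. Next I'll lower to straddle the carriage and push.

>>> step_arm(
  series=[
    {"x":0,"y":0,"z":0.004,"spin":0},
    {"x":0,"y":0,"z":0.008,"spin":0},
    {"x":0,"y":0,"z":0.012,"spin":0},
    {"x":0,"y":0,"z":0.0145,"spin":0},
    {"x":0,"y":0,"z":0.0145,"spin":0},
  ],
)

```text
time: 6.55
tcp_pos: [0.5127, -0.0033, 0.0495]
tool_rot: [0.984, -0.178, -0.0, 0.0]
force: [-0.0, 0.1, -0.1]
width: 0.0425
```

>>> step_arm(
  series=[
    {"x":0.0021,"y":0,"z":0,"spin":-1},
    {"x":0.0042,"y":0,"z":0,"spin":-2},
    {"x":0.0063,"y":0,"z":0,"spin":-3},
    {"x":0.0084,"y":-0.0001,"z":0,"spin":-4},
    {"x":0.0106,"y":-0.0003,"z":0,"spin":-5},
    {"x":0.0127,"y":-0.0004,"z":0,"spin":-6},
    {"x":0.0148,"y":-0.0006,"z":0,"spin":-7},
    {"x":0.0169,"y":-0.0008,"z":0,"spin":-8},
    {"x":0.019,"y":-0.0011,"z":0,"spin":-9},
    {"x":0.0211,"y":-0.0014,"z":0,"spin":-10},
  ],
)

```text
time: 7.38
tcp_pos: [0.5334, -0.0093, 0.0502]
tool_rot: [0.996, -0.091, -0.0, 0.0]
force: [-2.2, 1.6, 1.9]
width: 0.0422
```

>>> step_arm(
  series=[
    {"x":0.0011,"y":0,"z":0,"spin":-0.5},
    {"x":0.0021,"y":0,"z":0,"spin":-1},
    {"x":0.0032,"y":0,"z":0,"spin":-1.5},
    {"x":0.0042,"y":0,"z":0,"spin":-2},
    {"x":0.0053,"y":0,"z":0,"spin":-2.5},
    {"x":0.0063,"y":-0.0001,"z":0,"spin":-3},
  ],
)

```text
time: 7.88
tcp_pos: [0.539, -0.0102, 0.0502]
tool_rot: [0.998, -0.065, -0.001, -0.0]
force: [-5.5, 1.7, 4.6]
width: 0.0419
```

>>> step_arm(
  series=[
    {"x":0.0006,"y":0,"z":0,"spin":-0.3},
    {"x":0.0012,"y":0,"z":0,"spin":-0.6},
    {"x":0.0018,"y":0,"z":0,"spin":-0.9},
    {"x":0.0024,"y":0,"z":0,"spin":-1.2},
    {"x":0.003,"y":0,"z":0,"spin":-1.5},
    {"x":0.0036,"y":0,"z":0,"spin":-1.7},
    {"x":0.0042,"y":-0.0001,"z":0,"spin":-2},
    {"x":0.0048,"y":-0.0001,"z":0,"spin":-2.3},
    {"x":0.0054,"y":-0.0001,"z":0,"spin":-2.6},
    {"x":0.006,"y":-0.0001,"z":0,"spin":-2.8},
  ],
)

```text
time: 8.72
tcp_pos: [0.5449, -0.011, 0.0502]
tool_rot: [0.999, -0.041, -0.001, -0.0]
force: [-5.7, 1.6, 3.8]
width: 0.0426
```

>>> step_arm(
  series=[
    {"x":0.0004,"y":0,"z":0,"spin":-0.2},
    {"x":0.0008,"y":0,"z":0,"spin":-0.4},
    {"x":0.0012,"y":0,"z":0,"spin":-0.6},
    {"x":0.0016,"y":0,"z":0,"spin":-0.8},
    {"x":0.002,"y":0,"z":0,"spin":-1},
  ],
)

```text
time: 9.13
tcp_pos: [0.5469, -0.0112, 0.0501]
tool_rot: [0.999, -0.032, -0.001, 0.0]
force: [-4.9, 2.3, 3.7]
width: 0.0425
```

>>> step_arm(
  series=[
    {"x":0.0004,"y":0,"z":0,"spin":-0.2},
    {"x":0.0008,"y":0,"z":0,"spin":-0.4},
    {"x":0.0012,"y":0,"z":0,"spin":-0.6},
    {"x":0.0015,"y":0,"z":0,"spin":-0.7},
  ],
)

```text
time: 9.47
tcp_pos: [0.5484, -0.0112, 0.0502]
tool_rot: [1.0, -0.026, -0.001, -0.0]
force: [-4.0, 1.0, 4.0]
width: 0.0422
```

>>> step_arm(
  series=[
    {"x":0.0004,"y":0,"z":0,"spin":-0.2},
    {"x":0.0008,"y":0,"z":0,"spin":-0.4},
    {"x":0.0012,"y":0,"z":0,"spin":-0.6},
  ],
)

```text
time: 9.72
tcp_pos: [0.5496, -0.0113, 0.0501]
tool_rot: [1.0, -0.021, -0.001, -0.0]
force: [-4.9, 1.1, 4.0]
width: 0.0426
```

>>> step_arm(
  series=[
    {"x":0.0004,"y":0,"z":0,"spin":-0.2},
    {"x":0.0008,"y":0,"z":0,"spin":-0.4},
    {"x":0.0012,"y":0,"z":0,"spin":-0.6},
  ],
)

```text
time: 9.97
tcp_pos: [0.5508, -0.0114, 0.0502]
tool_rot: [1.0, -0.016, -0.001, 0.0]
force: [-5.9, 0.5, 4.6]
width: 0.0431
```

```bash
python3 - <<'E'
from h import *
s=ctrl.read_state(); print(s['time'],s['tcp_pos'],s['width'],s['force'])
im,d,ci=grab('wrist')
m=[b for b in blobs(im,172,6)];print(m)
W=[dep(ci,d,u,v) for u in range(250,262) for v in range(235,262)]
print(np.percentile(np.array(W)[:,2],[50,80,95]).round(4))
C=dict(np.load('f_w2.npz')); print('bare ring ref:',blobs(C['im'],172,6)[0])
E
```

```text
9.9667 [ 0.55079075 -0.01140317  0.05015823] 0.043073465538715335 [-5.89908096  0.4734494   4.55716306]
[([247.5, 268.8], [222, 241, 52, 59, 2111]), ([70.5, 308.8], [48, 297, 40, 21, 383])]
[0.0905 0.0983 0.1006]
bare ring ref: ([256.7, 249.2], [234, 225, 46, 51, 1574])
```

>>> step_arm(
  series=[
    {"x":0.0004,"y":0,"z":0,"spin":-0.2},
    {"x":0.0008,"y":0,"z":0,"spin":-0.4},
    {"x":0.0012,"y":0,"z":0,"spin":-0.6},
  ],
)

```text
time: 10.27
tcp_pos: [0.5525, -0.0115, 0.0502]
tool_rot: [1.0, -0.011, -0.0, 0.0]
force: [-3.7, 0.4, 1.8]
width: 0.0422
```

>>> step_arm(
  series=[
    {"x":0.0004,"y":0,"z":0,"spin":-0.2},
    {"x":0.0008,"y":0,"z":0,"spin":-0.4},
    {"x":0.0012,"y":0,"z":0,"spin":-0.6},
  ],
)

```text
time: 10.52
tcp_pos: [0.5541, -0.0116, 0.0503]
tool_rot: [1.0, -0.005, 0.0, 0.0]
force: [-1.4, 0.0, -0.2]
width: 0.042
```

>>> step_arm(
  series=[
    {"x":0.0004,"y":0,"z":0,"spin":-0.2},
    {"x":0.0008,"y":0,"z":0,"spin":-0.4},
  ],
)

```text
time: 10.68
tcp_pos: [0.5549, -0.0115, 0.0504]
tool_rot: [1.0, -0.002, 0.0, 0.0]
force: [0.5, 0.0, 0.5]
width: 0.0425
```

```bash
cat > ringz.py <<'E'
from h import *
s=ctrl.read_state(); print(s['time'],s['tcp_pos'],s['width'],s['force'])
im,d,ci=grab('wrist')
b=max(blobs(im,172,6),key=lambda b:b[1][4] if b[0][0]>180 else 0);print(b)
x,y,w,h,_=b[1]; W=np.array([dep(ci,d,u,v) for u in range(x+w//2-6,x+w//2+7) for v in range(y+h//2,y+h-8)])
print('ring top z pct',np.percentile(W[:,2],[50,80,95]).round(4), np.median(W[W[:,2]>.09],0).round(4))
n=dict(np.load('f_w2.npz'))
save('h',cv2.resize(im[100:384,100:412],(660,600)))
E
python3 ringz.py
```

```text
10.6833 [ 0.55490221 -0.01145275  0.05035344] 0.04245674447771926 [0.50278401 0.04873989 0.53217675]
([257.4, 264.6], [233, 237, 50, 58, 1974])
ring top z pct [0.0976 0.0981 0.0985] [ 0.5554 -0.0093  0.0976]
```

```bash
python3 - <<'E'
from h import *
for f in('f_w1.npz','f_w2.npz'):
    C=dict(np.load(f)); b=blobs(C['im'],172,6)[0]; x,y,w,h,_=b[1]
    W=np.array([dep(C,C['d'],u,v) for u in range(x+w//2-6,x+w//2+7) for v in range(y+h//2,y+h-8)]); print(f,np.percentile(W[:,2],[50,80,95]).round(4))
E
```

```text
f_w1.npz [0.0976 0.0985 0.0989]
f_w2.npz [0.0952 0.0957 0.0961]
```

>>> step_arm(
  series=[
    {"x":0.0008,"y":0,"z":0,"spin":0},
    {"x":0.0016,"y":0,"z":0,"spin":0},
    {"x":0.0024,"y":0,"z":0,"spin":0},
    {"x":0.003,"y":0,"z":0,"spin":0},
  ],
)

```text
time: 11.07
tcp_pos: [0.5577, -0.0115, 0.0503]
tool_rot: [1.0, -0.002, 0.0, 0.0]
force: [0.5, -0.3, -0.8]
width: 0.0423
```

>>> step_arm(
  series=[
    {"x":0.0005,"y":0,"z":0,"spin":0},
    {"x":0.001,"y":0,"z":0,"spin":0},
    {"x":0.001,"y":0,"z":0,"spin":0},
  ],
)

```text
time: 11.32
tcp_pos: [0.5586, -0.0115, 0.0503]
tool_rot: [1.0, -0.002, -0.0, 0.0]
force: [-0.4, -0.1, -0.0]
width: 0.0424
```

The height readings agree: locked at start 97.6 mm, bare ring 95.2 mm, now 97.6 mm. One gentle feel test for the dead stop follows.

>>> step_arm(
  series=[
    {"x":0.0004,"y":0,"z":0,"spin":0},
    {"x":0.0008,"y":0,"z":0,"spin":0},
    {"x":0.0008,"y":0,"z":0,"spin":0},
  ],
)

```text
time: 11.57
tcp_pos: [0.5594, -0.0115, 0.0503]
tool_rot: [1.0, -0.002, 0.0, 0.0]
force: [-0.3, 0.4, -0.0]
width: 0.0425
```

>>> step_arm(
  series=[
    {"x":0.0003,"y":0,"z":0,"spin":0},
    {"x":0.0006,"y":0,"z":0,"spin":0},
    {"x":0.0006,"y":0,"z":0,"spin":0},
  ],
)

```text
time: 11.82
tcp_pos: [0.56, -0.0115, 0.0503]
tool_rot: [1.0, -0.002, 0.0, 0.0]
force: [-0.2, -0.8, -0.1]
width: 0.0423
```

>>> step_arm(
  series=[
    {"x":0.0003,"y":0,"z":0,"spin":0},
    {"x":0.0006,"y":0,"z":0,"spin":0},
    {"x":0.0006,"y":0,"z":0,"spin":0},
  ],
)

```text
time: 12.07
tcp_pos: [0.5606, -0.0115, 0.0503]
tool_rot: [1.0, -0.002, 0.0, 0.0]
force: [0.9, 0.3, -0.2]
width: 0.0423
```

```bash
python3 ringz.py
```

```text
12.0667 [ 0.56063084 -0.01150955  0.0502925 ] 0.04225420306722809 [ 0.87819028  0.31078161 -0.20771529]
([248.9, 264.7], [224, 237, 50, 58, 1973])
ring top z pct [0.0976 0.098  0.0984] [ 0.5568 -0.0092  0.0976]
```

View pics/h.png

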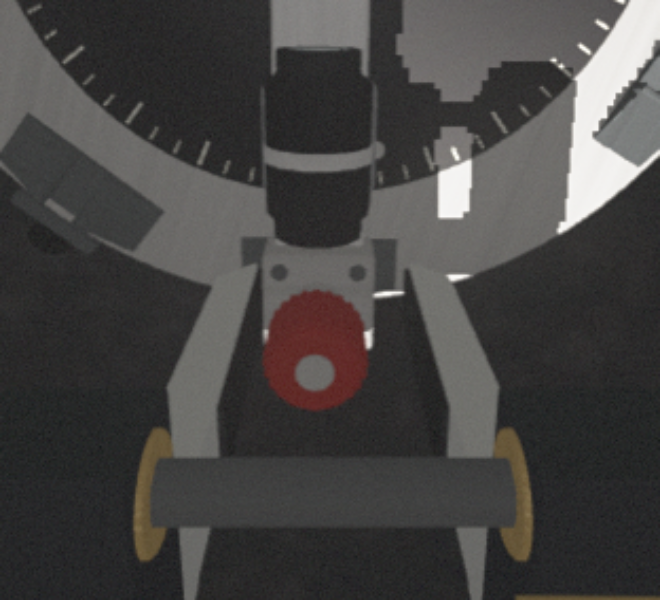

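Carriage centred over the next stop (block wings symmetric at crop x 242–265 and 372–397), with the ring at its locked height. The pin is home. Now up and over to the blue vial.

>>> step_arm(
  series=[
    {"x":-0.004,"y":0,"z":0,"spin":0},
    {"x":-0.004,"y":0,"z":0,"spin":0},
    {"x":-0.004,"y":0,"z":-0.03,"spin":0},
    {"x":-0.004,"y":0,"z":-0.065,"spin":0},
    {"x":-0.004,"y":0,"z":-0.1,"spin":0},
    {"x":0.006,"y":0.035,"z":-0.1,"spin":0},
    {"x":0.018,"y":0.07,"z":-0.1,"spin":0},
    {"x":0.03,"y":0.105,"z":-0.1,"spin":0},
    {"x":0.042,"y":0.14,"z":-0.1,"spin":0},
    {"x":0.054,"y":0.175,"z":-0.1,"spin":0},
    {"x":0.0664,"y":0.21,"z":-0.1,"spin":0},
    {"x":0.0664,"y":0.2165,"z":-0.1,"spin":0},
  ],
  fingers=0.1,
)

```text
time: 13.12
tcp_pos: [0.626, -0.2348, 0.1502]
tool_rot: [1.0, -0.005, -0.0, 0.001]
force: [0.1, -0.9, -0.1]
width: 0.0418
```

>>> step_arm(
  series=[
    {"x":0,"y":0,"z":0,"spin":0},
    {"x":0,"y":0,"z":0,"spin":0},
    {"x":0,"y":0,"z":0,"spin":0},
  ],
)

```text
time: 13.37
tcp_pos: [0.6261, -0.2267, 0.1502]
tool_rot: [1.0, -0.001, -0.0, -0.0]
force: [-0.3, -0.3, -1.1]
width: 0.0422
```

```bash
python3 - <<'E'
from h import *
s=ctrl.read_state(); print(s['time'],s['tcp_pos'],s['width'],s['force'],s['tool_rot'].round(4))
im,d,ci=grab('wrist'); np.savez('f_w3.npz',im=im,d=d,**{k:np.array(v) for k,v in ci.items()})
for b in blobs(im,100,125): print(b, onz(ci,*b[0],.048).round(4), dep(ci,d,*b[0]).round(4))
save('i',cv2.resize(im,(800,600)))
T=dict(np.load('f_top.npz')); W=np.load('W_top.npy')
m=(W[...,0]>.62)&(W[...,0]<.8)&(W[...,1]<-.25)&(W[...,1]>-.45)&(W[...,2]>.06)
print('rack',np.percentile(W[m],[1,50,99],axis=0).round(3).tolist())
E
```

```text
13.3667 [ 0.62610377 -0.22666044  0.15020676] 0.04219419382236293 [-0.29978283 -0.30148509 -1.07900355] [ 1.0e+00 -1.4e-03 -1.0e-04 -4.0e-04]
([485.5, 100.9], [480, 72, 18, 59, 266]) [ 0.8258 -0.1429  0.048 ] [ 0.8076 -0.143   0.0737]
([257.9, 186.7], [249, 184, 18, 9, 35]) [ 0.627  -0.2197  0.048 ] [ 0.6269 -0.2195  0.0486]
([257.3, 199.5], [248, 193, 20, 11, 41]) [ 0.6263 -0.2325  0.048 ] [ 0.6263 -0.2322  0.049 ]
rack [[0.696, -0.446, 0.06], [0.737, -0.365, 0.119], [0.797, -0.279, 0.125]]
```

View pics/i.png

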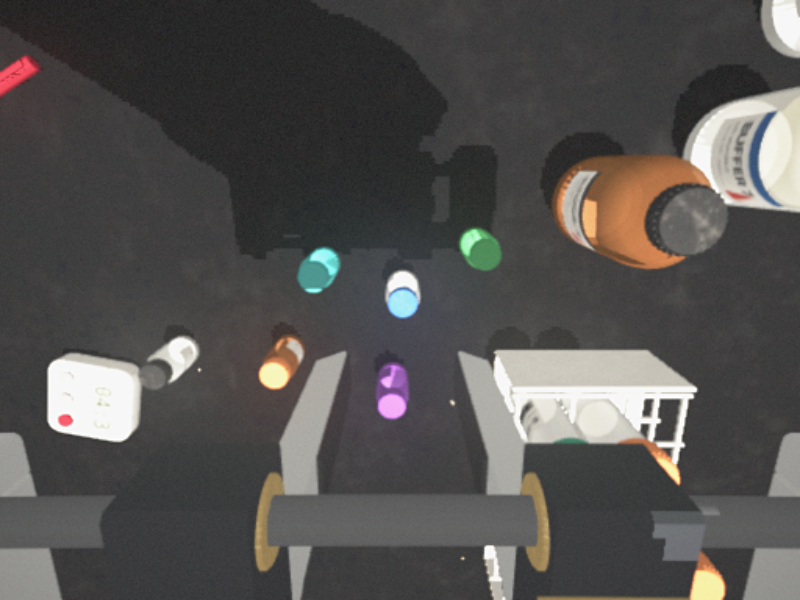

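Blue vial is at (403,301)/800, directly between the fingers, and its neighbours are clear of them. Descend and grip high, so that the fingers stay above the well rim later.

>>> step_arm(
  series=[
    {"x":0.0007,"y":0.0013,"z":0.03,"spin":0},
    {"x":0.0007,"y":0.0013,"z":0.06,"spin":0},
    {"x":0.0007,"y":0.0013,"z":0.09,"spin":0},
    {"x":0.0007,"y":0.0013,"z":0.11,"spin":0},
    {"x":0.0007,"y":0.0013,"z":0.122,"spin":0},
    {"x":0.0007,"y":0.0013,"z":0.1287,"spin":0},
    {"x":0.0007,"y":0.0013,"z":0.1287,"spin":0},
    {"x":0.0007,"y":0.0013,"z":0.1287,"spin":0},
  ],
)

```text
time: 14.08
tcp_pos: [0.6274, -0.2294, 0.0226]
tool_rot: [1.0, -0.002, 0.001, 0.0]
force: [-0.2, -0.3, -0.1]
width: 0.0423
```

```bash
python3 - <<'E'
from h import *
s=ctrl.read_state(); print(s['time'],s['tcp_pos'],s['width'],s['force'])
im,d,ci=grab('wrist')
bs=[b for b in blobs(im,100,125) if 200<b[0][0]<320]
for b in bs: print(b, onz(ci,*b[0],.048).round(4))
u,v=np.average([b[0] for b in bs],axis=0,weights=[b[1][4] for b in bs]); print(u,v,onz(ci,u,v,.048).round(4),dep(ci,d,u,v).round(4))
E
```

```text
14.0833 [ 0.62741503 -0.22942929  0.0226472 ] 0.04230558013745934 [-0.24131366 -0.30530217 -0.0888738 ]
([255.3, 251.3], [240, 235, 32, 34, 864]) [ 0.6264 -0.2252  0.048 ]
255.3 251.3 [ 0.6264 -0.2252  0.048 ] [ 0.6264 -0.2249  0.0486]
```

>>> step_arm(
  series=[
    {"x":-0.0007,"y":-0.0018,"z":0.0005,"spin":0},
    {"x":-0.0007,"y":-0.0018,"z":0.0005,"spin":0},
    {"x":-0.0007,"y":-0.0018,"z":0.0005,"spin":0},
    {"x":-0.0007,"y":-0.0018,"z":0.0005,"spin":0},
  ],
  fingers=0.45,
)

```text
time: 14.47
tcp_pos: [0.6263, -0.2277, 0.0216]
tool_rot: [1.0, -0.002, 0.0, 0.0]
force: [0.8, 0.1, 0.2]
width: 0.0261
```

>>> step_arm(
  series=[
    {"x":0,"y":0,"z":0,"spin":0},
    {"x":0,"y":0,"z":0,"spin":0},
    {"x":0,"y":0,"z":0,"spin":0},
    {"x":0,"y":0,"z":0,"spin":0},
    {"x":0,"y":0,"z":0,"spin":0},
    {"x":0,"y":0,"z":0,"spin":0},
  ],
  fingers=1,
)

```text
time: 14.97
tcp_pos: [0.6262, -0.2278, 0.0212]
tool_rot: [1.0, -0.002, 0.0, 0.0]
force: [0.1, -0.2, 4.6]
width: 0.0215
```

Width of 21.5 mm means the vial body is gripped. Lift and carry it over the well.

>>> step_arm(
  series=[
    {"x":0,"y":0,"z":-0.01,"spin":0},
    {"x":0,"y":0,"z":-0.03,"spin":0},
    {"x":0,"y":0,"z":-0.06,"spin":0},
    {"x":0,"y":0,"z":-0.09,"spin":0},
    {"x":0,"y":0,"z":-0.12,"spin":0},
    {"x":0,"y":0,"z":-0.14,"spin":0},
    {"x":-0.006,"y":-0.03,"z":-0.14,"spin":0},
    {"x":-0.012,"y":-0.06,"z":-0.14,"spin":0},
    {"x":-0.018,"y":-0.09,"z":-0.14,"spin":0},
    {"x":-0.024,"y":-0.12,"z":-0.14,"spin":0},
    {"x":-0.03,"y":-0.15,"z":-0.14,"spin":0},
    {"x":-0.036,"y":-0.18,"z":-0.14,"spin":0},
  ],
)

```text
time: 15.97
tcp_pos: [0.5902, -0.0463, 0.1617]
tool_rot: [1.0, -0.002, 0.0, 0.0]
force: [1.2, 0.4, 0.1]
width: 0.0212
```

>>> step_arm(
  series=[
    {"x":-0.006,"y":-0.03,"z":0,"spin":0},
    {"x":-0.012,"y":-0.06,"z":0,"spin":0},
    {"x":-0.018,"y":-0.09,"z":0,"spin":0},
    {"x":-0.024,"y":-0.12,"z":0,"spin":0},
    {"x":-0.03,"y":-0.145,"z":0,"spin":0},
    {"x":-0.0327,"y":-0.1573,"z":0,"spin":0},
    {"x":-0.0327,"y":-0.1573,"z":0,"spin":0},
    {"x":-0.0327,"y":-0.1573,"z":0,"spin":0},
    {"x":-0.0327,"y":-0.1573,"z":0,"spin":0},
  ],
)

```text
time: 16.72
tcp_pos: [0.5591, 0.1082, 0.1613]
tool_rot: [1.0, -0.003, 0.0, 0.0]
force: [0.0, -1.1, 0.5]
width: 0.0214
```

```bash
python3 - <<'E'
from h import *
s=ctrl.read_state(); print(s['time'],s['tcp_pos'],s['width'],s['force'],s['tool_rot'].round(4))
im,d,ci=grab('wrist'); np.savez('f_w4.npz',im=im,d=d,**{k:np.array(v) for k,v in ci.items()})
for b in blobs(im,100,125): print(b, onz(ci,*b[0],s['tcp_pos'][2]-.0212+.048).round(4), dep(ci,d,*b[0]).round(4))
save('j',cv2.resize(im,(800,600)))
E
```

```text
16.7167 [0.55910854 0.10821213 0.16131122] 0.021416729242231577 [ 0.04541904 -1.05261065  0.49621955] [ 1.0e+00 -2.9e-03  1.0e-04  3.0e-04]
([443.4, 62.3], [429, 0, 32, 130, 3508]) [0.6452 0.2086 0.1881] [0.7374 0.2268 0.0235]
([257.2, 257.3], [242, 240, 31, 31, 606]) [0.5592 0.1096 0.1881] [0.5592 0.1098 0.1885]
```

View pics/j.png

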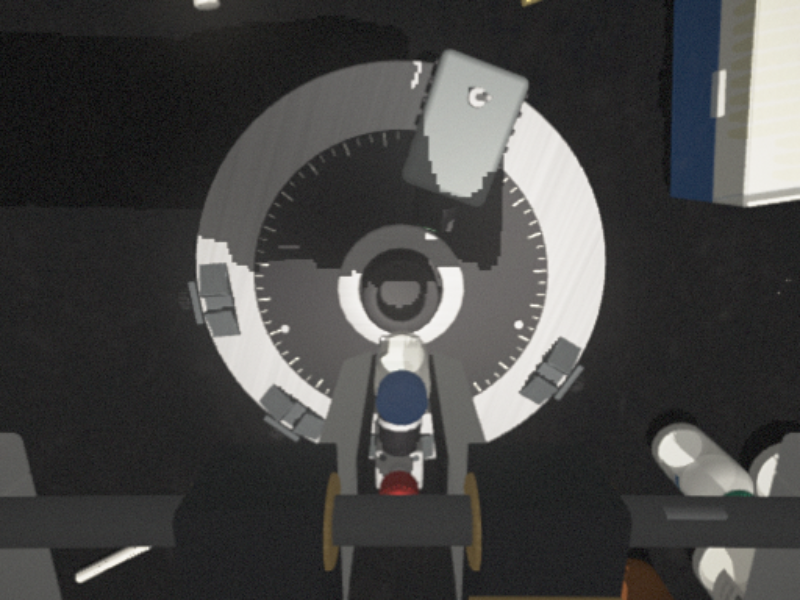

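The vial hangs upright in the fingers, cap at (401,398)/800, and the well mouth is at (401,290). I'll measure both with the same camera.

```bash
cat > well.py <<'E'
from h import *
from scipy.optimize import least_squares
def proj(C,X):
    K=np.array([[C['fx'],0,C['cx']],[0,C['fy'],C['cy']],[0,0,1.]])
    return cv2.projectPoints(np.array(X,float),cv2.Rodrigues(np.array(C['R'],float))[0],np.array(C['t'],float),K,np.array([C['k1'],0,0,0.]))[0][:,0]
def rim(C,c0,z,r0,r1,angs,sgn=1):
    g=cv2.GaussianBlur(cv2.cvtColor(C['im'],cv2.COLOR_RGB2GRAY),(3,3),0).astype(np.float32); pts=[]
    rr=np.arange(r0,r1,.0003)
    for a in np.radians(angs):
        X=np.c_[c0[0]+rr*np.cos(a),c0[1]+rr*np.sin(a),np.full(len(rr),z)]
        p=proj(C,X).astype(np.float32); s=cv2.remap(g,p[:,0].copy(),p[:,1].copy(),1).ravel()
        dd=sgn*(s[4:]-s[:-4]); i=dd.argmax()
        if dd[i]>25: pts.append(X[i+2][:2])
    pts=np.array(pts)
    f=least_squares(lambda q:np.hypot(*(pts-q[:2]).T)-q[2],[c0[0],c0[1],(r0+r1)/2],loss='soft_l1',f_scale=.0005)
    return f.x,len(pts),np.abs(f.fun).mean()
if __name__=='__main__':
    C=dict(np.load('f_w4.npz'))
    print('rim outer',rim(C,(.5575,.110),.063,.018,.030,np.r_[-55:-35:4,-150:-125:4,-15:35:4,145:195:4]))
    print('rim lower/sides',rim(C,(.5575,.110),.063,.018,.030,np.r_[-60:0:4,180:240:4]))
    print('disc z.03',rim(C,(.5575,.110),.03,.125,.145,np.r_[-10:45:3,90:160:3,200:240:3],-1))
    # cap disc at z .188
    z=.1613-.0212+.048
    print('cap px',proj(C,[[.5591,.1082,z]]),'r scale px/mm',proj(C,[[.5591,.1082,z],[.5601,.1082,z],[.5591,.1092,z]]).round(2).tolist())
    hsv=cv2.cvtColor(C['im'],cv2.COLOR_RGB2HSV); m=cv2.inRange(hsv,(100,70,30),(128,255,255)); m[:,:230]=0;m[:,290:]=0;m[:230]=0
    cs=max(cv2.findContours(m,0,1)[0],key=cv2.contourArea)[:,0].astype(float)
    w=np.array([onz(C,*q,z)[:2] for q in cs]); lo=w[w[:,1]<.112]
    f=least_squares(lambda q:np.hypot(*(lo-q[:2]).T)-.009,[.5591,.109]); print('cap fit',f.x,np.abs(f.fun).mean(),len(lo))
    for n in('top','scene'):
        im,d,ci=grab(n); b=[b for b in blobs(im,100,125,amin=8)]; 
        for q in b:
            X=dep(ci,d,*q[0]); 
            if abs(X[0]-.559)<.03 and abs(X[1]-.108)<.03: print(n,q,X.round(4),onz(ci,*q[0],z-.004).round(4))
        np.savez('f_'+n+'2.npz',im=im,d=d,**{k:np.array(v) for k,v in ci.items()})
E
python3 well.py
```

```text
rim outer (array([0.55829508, 0.11566135, 0.02528057]), 38, np.float64(0.0003764594070492174))
rim lower/sides (array([0.55821016, 0.11352786, 0.02394355]), 30, np.float64(0.00015066305101672518))
disc z.03 (array([0.55813244, 0.11234177, 0.13582277]), 52, np.float64(0.0001548449945962191))
cap px [[256.98373016 259.51122566]] r scale px/mm [[256.98, 259.51], [258.78, 259.5], [256.97, 257.89]]
cap fit [0.55882032 0.11035445] 0.00020911214261643796 49
scene ([172.1, 125.9], [171, 124, 3, 5, 12]) [0.5583 0.0992 0.189 ] [0.5642 0.1041 0.1841]
```

>>> step_arm(
  series=[
    {"x":-0.0006,"y":-0.0025,"z":0.02,"spin":0},
    {"x":-0.0006,"y":-0.0025,"z":0.04,"spin":0},
    {"x":-0.0006,"y":-0.0025,"z":0.058,"spin":0},
    {"x":-0.0006,"y":-0.0025,"z":0.068,"spin":0},
    {"x":-0.0006,"y":-0.0025,"z":0.071,"spin":0},
    {"x":-0.0006,"y":-0.0025,"z":0.071,"spin":0},
    {"x":-0.0006,"y":-0.0025,"z":0.071,"spin":0},
  ],
)

```text
time: 17.45
tcp_pos: [0.5587, 0.1121, 0.0908]
tool_rot: [1.0, -0.002, 0.0, -0.0]
force: [0.4, 0.5, -0.1]
width: 0.0208
```

```bash
python3 - <<'E'
from well import *
s=ctrl.read_state(); p=s['tcp_pos']; print(s['time'],p,s['width'],s['force'])
im,d,ci=grab('wrist'); np.savez('f_w5.npz',im=im,d=d,**{k:np.array(v) for k,v in ci.items()})
C=dict(np.load('f_w5.npz'))
print('rim sides',rim(C,(.558,.1115),.063,.018,.030,np.r_[-20:6:2,174:200:2]))
z=p[2]-.0212+.048
hsv=cv2.cvtColor(im,cv2.COLOR_RGB2HSV); m=cv2.inRange(hsv,(100,70,30),(128,255,255)); m[:,:230]=0;m[:,290:]=0;m[:230]=0
cs=max(cv2.findContours(m,0,1)[0],key=cv2.contourArea)[:,0].astype(float)
w=np.array([onz(C,*q,z)[:2] for q in cs]); lo=w[w[:,1]<p[1]+.003]
f=least_squares(lambda q:np.hypot(*(lo-q[:2]).T)-.009,[.5591,.109]); print('cap fit',f.x,np.abs(f.fun).mean(),len(lo))
save('k',cv2.resize(im[120:310,150:370],(690,596),interpolation=cv2.INTER_CUBIC))
E
```

```text
17.45 [0.55868786 0.11208408 0.090808  ] 0.020849417428384143 [ 0.40803774  0.486403   -0.13246955]
rim sides (array([0.55825411, 0.09232218, 0.02983857]), 25, np.float64(0.0010361302017989427))
cap fit [0.5585511  0.11403243] 0.0003212257512379737 46
```

View pics/k.png

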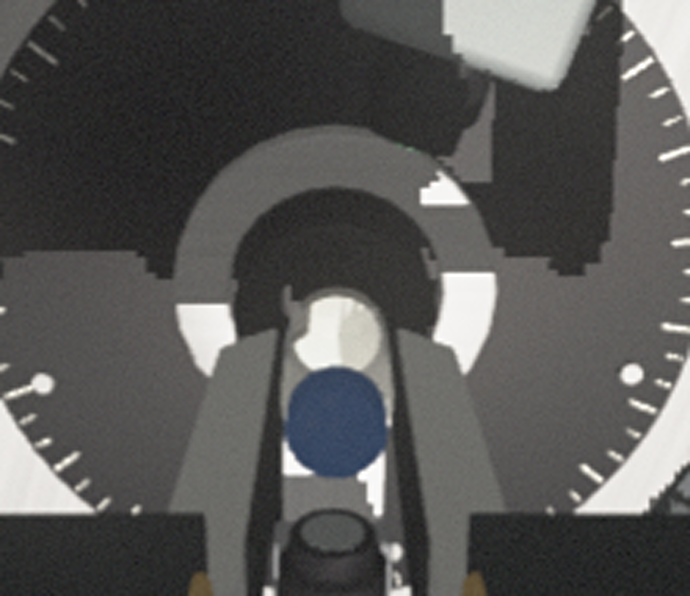

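Vial bottom is over the cup mouth at crop (337,335), and the lateral centring is good. A small y correction, then lower while watching the force.

>>> step_arm(
  series=[
    {"x":-0.0003,"y":0.0013,"z":0,"spin":0},
    {"x":-0.0003,"y":0.0013,"z":0.002,"spin":0},
    {"x":-0.0003,"y":0.0013,"z":0.004,"spin":0},
    {"x":-0.0003,"y":0.0013,"z":0.006,"spin":0},
    {"x":-0.0003,"y":0.0013,"z":0.008,"spin":0},
    {"x":-0.0003,"y":0.0013,"z":0.0095,"spin":0},
    {"x":-0.0003,"y":0.0013,"z":0.0095,"spin":0},
  ],
)

```text
time: 18.08
tcp_pos: [0.5577, 0.111, 0.0801]
tool_rot: [1.0, -0.002, -0.0, 0.0]
force: [-0.4, -0.5, -0.5]
width: 0.0212
```

>>> step_arm(
  series=[
    {"x":0,"y":0,"z":0.002,"spin":0},
    {"x":0,"y":0,"z":0.004,"spin":0},
    {"x":0,"y":0,"z":0.004,"spin":0},
  ],
)

```text
time: 18.33
tcp_pos: [0.5577, 0.111, 0.0761]
tool_rot: [1.0, -0.002, -0.0, 0.0]
force: [-0.6, 0.3, -1.0]
width: 0.0217
```

The vial is 8 mm into the bore with no contact. Continuing down.

>>> step_arm(
  series=[
    {"x":0,"y":0,"z":0.002,"spin":0},
    {"x":0,"y":0,"z":0.004,"spin":0},
    {"x":0,"y":0,"z":0.006,"spin":0},
    {"x":0,"y":0,"z":0.0075,"spin":0},
    {"x":0,"y":0,"z":0.0085,"spin":0},
    {"x":0,"y":0,"z":0.0085,"spin":0},
  ],
)

```text
time: 18.83
tcp_pos: [0.5578, 0.111, 0.0678]
tool_rot: [1.0, -0.002, -0.0, 0.0]
force: [-0.3, -0.4, 0.3]
width: 0.0212
```

>>> step_arm(
  series=[
    {"x":0,"y":0,"z":0.0005,"spin":0},
    {"x":0,"y":0,"z":0.001,"spin":0},
    {"x":0,"y":0,"z":0.001,"spin":0},
  ],
)

```text
time: 19.08
tcp_pos: [0.5579, 0.111, 0.067]
tool_rot: [1.0, -0.002, 0.0, 0.0]
force: [-0.1, -0.5, 0.3]
width: 0.0216
```

>>> step_arm(
  series=[
    {"x":0,"y":0,"z":0,"spin":0},
    {"x":0,"y":0,"z":0,"spin":0},
    {"x":0,"y":0,"z":0,"spin":0},
    {"x":0,"y":0,"z":0,"spin":0},
  ],
  fingers=0.2,
)

```text
time: 19.42
tcp_pos: [0.5579, 0.111, 0.0671]
tool_rot: [1.0, -0.002, 0.0, 0.0]
force: [1.0, 0.6, -0.0]
width: 0.0374
```

>>> step_arm(
  series=[
    {"x":0,"y":0,"z":-0.01,"spin":0},
    {"x":0,"y":0,"z":-0.03,"spin":0},
    {"x":0,"y":0,"z":-0.06,"spin":0},
    {"x":0,"y":0,"z":-0.09,"spin":0},
    {"x":0,"y":0,"z":-0.11,"spin":0},
    {"x":0,"y":0,"z":-0.11,"spin":0},
    {"x":0,"y":0,"z":-0.11,"spin":0},
  ],
)

```text
time: 20.0
tcp_pos: [0.5584, 0.1112, 0.1786]
tool_rot: [1.0, -0.002, 0.001, -0.0]
force: [-0.5, -0.6, -0.6]
width: 0.0375
```

```bash
python3 - <<'E'
from well import *
s=ctrl.read_state(); p=s['tcp_pos']; print(s['time'],p,s['width'],s['force'])
im,d,ci=grab('wrist'); C=dict(im=im,d=d,**ci); ims=[im]
c=[b for b in blobs(im,100,128,s=70,v=30,amin=60) if abs(b[0][0]-257)<30]; print(c)
u,v=c[0][0]; print('cap top dep',dep(ci,d,u,v).round(4),onz(ci,u,v,.093).round(4))
r=[b for b in blobs(im,172,6) if b[0][1]>150]; print('ring',r)
for b in r[:1]:
    x,y,w,h,_=b[1]; W=np.array([dep(ci,d,x+w//2+i,yy) for i in range(-4,5) for yy in range(y,y+h)]); print('ring z pct',np.percentile(W[:,2],[20,50,80,95]).round(4))
rays=[ray(ci,u,v)]
for n in('top','scene'):
    im2,d2,c2=grab(n)
    for b in blobs(im2,100,125,amin=8):
        X=dep(c2,d2,*b[0])
        if np.hypot(X[0]-.558,X[1]-.11)<.04: print(n,'cap',b,X.round(4))
    for b in blobs(im2,172,6,amin=20):
        X=dep(c2,d2,*b[0])
        if X[2]>.05: print(n,'ring',b[0],X.round(4))
save('l',cv2.resize(im,(800,600)))
E
```

```text
20.0 [0.55838409 0.11120669 0.17859826] 0.037528226060790267 [-0.47141408 -0.63464063 -0.62393713]
[([256.3, 197.6], [247, 188, 20, 20, 322])]
cap top dep [0.558  0.1127 0.0941] [0.5579 0.1124 0.093 ]
ring [([255.3, 305.7], [243, 294, 26, 23, 447])]
ring z pct [0.0868 0.0956 0.0975 0.0988]
top cap ([170.6, 174.2], [167, 170, 8, 9, 58]) [0.5573 0.1105 0.0923]
top ring [227.9, 176.4] [ 0.5533 -0.0114  0.0973]
scene cap ([175.0, 159.8], [171, 157, 9, 7, 53]) [0.5559 0.1071 0.0947]
scene ring [220.1, 175.6] [ 0.5477 -0.0164  0.0957]
```

View pics/l.png

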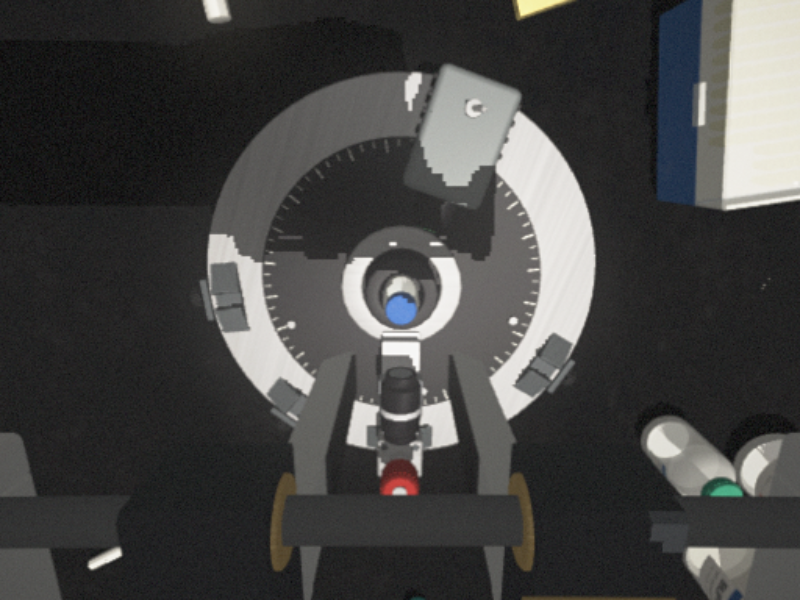

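Vial upright in the well, cap at (401,309)/800 with its top at z≈0.093 as it should be. One reading disagrees: the top camera's ring height is 97.3 mm now, against 99.1 mm at the start. I'll recheck that with medians before handing in.

```bash
python3 - <<'E'
from h import *
def med(im,d,ci):
    for b in blobs(im,172,6,amin=20):
        X=dep(ci,d,*b[0])
        if X[2]>.05:
            u,v=b[0]; W=np.array([dep(ci,d,u+i,v+j) for i in range(-4,5) for j in range(-4,5) if i*i+j*j<18]); return np.percentile(W[:,2],[25,50,75,90]).round(4)
for n in('top','scene'):
    C=dict(np.load('f_'+n+'.npz')); print(n,'start',med(C['im'],C['d'],C))
    R=[med(*grab(n)) for _ in range(3)]; print(n,'now',np.mean(R,0).round(4))
    im,d,ci=grab(n)
    for k,(a,s) in dict(orange=((7,20),90)).items():
        print(n,[b[0] for b in blobs(im,*a) if 320<b[0][0]<360 and 180<b[0][1]<240])
E
```

```text
top start [0.0956 0.0975 0.0987 0.1003]
top now [0.0819 0.0858 0.0894 0.092 ]
top [[346.8, 189.5]]
scene start [0.0949 0.0964 0.0975 0.6805]
scene now [0.0913 0.0952 0.0973 0.0984]
scene [[330.8, 234.0]]
```

The gripper partly hides the ring from the top camera. I'll repeat the exact wrist view used at the start (TCP over the ring, z=0.19) for a like-for-like height.

>>> step_arm(
  series=[
    {"x":-0.003,"y":0.03,"z":-0.011,"spin":0},
    {"x":-0.003,"y":0.06,"z":-0.011,"spin":0},
    {"x":-0.003,"y":0.09,"z":-0.011,"spin":0},
    {"x":-0.003,"y":0.115,"z":-0.011,"spin":0},
    {"x":-0.003,"y":0.1245,"z":-0.011,"spin":0},
    {"x":-0.003,"y":0.1245,"z":-0.011,"spin":0},
    {"x":-0.003,"y":0.1245,"z":-0.011,"spin":0},
  ],
)

```text
time: 21.13
tcp_pos: [0.5544, -0.0129, 0.188]
tool_rot: [1.0, -0.002, -0.0, -0.0]
force: [0.2, 0.8, -0.1]
width: 0.0379
```

```bash
python3 - <<'E'
from h import *
def med(im,d,ci):
    b=[b for b in blobs(im,172,6) if abs(b[0][0]-258)<40][0]; x,y,w,h,_=b[1]
    W=np.array([dep(ci,d,u,v) for u in range(x+w//2-6,x+w//2+7) for v in range(y+h//2,y+h-8)]); return b[0],np.percentile(W[:,2],[25,50,75,95]).round(4),np.median(W,0).round(4)
C=dict(np.load('f_w1.npz')); print('start',med(C['im'],C['d'],C))
s=ctrl.read_state(); print(s['time'],s['tcp_pos'],s['force'])
for _ in range(3):
    im,d,ci=grab('wrist'); print('now',med(im,d,ci))
b=[b for b in blobs(im,100,128,s=70,v=30,amin=60) if abs(b[0][0]-257)<40]; print(b,[dep(ci,d,*q[0]).round(4) for q in b])
E
```

```text
start ([259.0, 192.4], array([0.097 , 0.0976, 0.0982, 0.0989]), array([0.4811, 0.0183, 0.0976]))
21.1333 [ 0.55442951 -0.01294284  0.18800471] [ 0.1625659   0.80567068 -0.09505744]
now ([258.6, 192.8], array([0.0972, 0.0975, 0.0978, 0.0986]), array([ 0.5572, -0.0103,  0.0975]))
now ([258.7, 193.6], array([0.0969, 0.0975, 0.0979, 0.0989]), array([ 0.5572, -0.011 ,  0.0975]))
now ([258.8, 193.7], array([0.0972, 0.0976, 0.098 , 0.0988]), array([ 0.5572, -0.0102,  0.0976]))
[([260.8, 50.5], [251, 39, 21, 24, 411])] [array([0.5579, 0.1124, 0.0941])]
```

Ring height 97.5 mm, the same view at the start (locked) read 97.6 and bare ring read 95.2. The pin is home, so I'm handing in.

```bash
python3 -c "
from bench import job_done; print(job_done())"
```

```text
the job is handed in; nothing more can be done
None
```

The detector arm is locked in the next stop anticlockwise, and the blue-capped vial stands fully down in the sample well. I handed the job in at about 21 s and got no verdict back.

**What I did:**
- **Detector arm:** I pulled the ring up 10.4 mm, swung the arm 0.32 rad onto the bare ring and let go. Then I pushed the carriage up the ramp with about 5–6 N in small steps until the pin dropped into the notch, at about 0.65 rad by my estimate.
- **Vial:** I picked up the blue-capped vial, lowered it into the bore without contact and released it about 1 mm above the floor. I then backed away, clear of everything.

**Last checks:**
- **Ring height:** 97.5 mm in the same wrist view that read 97.6 mm when locked at the start. It read 95.2 mm on the bare ring, so the pin is home.
- **Vial:** upright, with the cap top at 92–95 mm (93 expected). Its axis is within about 1–2 mm of the well centre, which is as well as the cameras can tell.
- **Bystanders:** the orange vial's cap is where it started, to within a pixel. I did not re-measure the black vial and the timer, but nothing went near them.

**What disagreed:**
- **Top camera:** it briefly read the ring about 12 mm low, most likely because the gripper was partly hiding it. The repeated wrist view settled this.
- **Dead stop:** I never felt a firm one, because I stopped a gentle push test early rather than press on. The locked state rests on the ring height, the force drop and the carriage sitting centred over the stop.
- **Camera offsets:** the cameras differed by up to about 4 mm across the bench in y. I placed the vial by measuring it and the well with the same camera.

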